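# Start the brass hub cap on the model's road wheel

### The arm

A 7-joint arm with a two-finger parallel gripper is mounted at the origin on the work surface. World frame = base frame: x ahead of the robot, y to its left, z up, the work surface at z = 0. Lengths are in m, angles in rad, forces in N, time in s.
With the tool pointing down it reaches from about 0.4 to 0.875 m from the base axis. Payload 4.4 kg.
Tool frame: the origin (TCP) lies on the centre line of the jaws, within the pads' length; the fingertips stand 11 mm ahead of it and the grasp point (between the pads) lies 8 mm behind it (bot.tip_extent is the distance from the TCP to the fingertips, in m); z points along the fingers, y is the direction in which the jaws open and shut (so a half turn about z gives the same grasp; the last joint's range is limited). The gripper opens to 85 mm and grips with 20 to 120 N. Pads are 22 mm wide; open, the fingers measure 114 mm over their backs; the gripper's body (76 mm by 85 mm) begins 54 mm behind the grasp point. The pads swing forward as they close: fully open they stand 13 mm farther back than shut.
Start: joints at [-1.279, 0.628, 0.038, 1.517, -0.027, 0.996, -0.02], TCP at [0.228, 0.609, 0.214] pointing down, gripper open.
Joint ranges: [-3.06, 3.06], [-0.37, 2.12], [-1.25, 1.32], [0.18, 2.47], [-1.1, 4.24], [0.23, 1.98], [-2.94, 2.94]. Speed limits (rad/s): [2.57, 2.57, 3.14, 3.14, 3.14, 3.14, 3.14].

### API

Orientations are given as a unit quaternion [w, x, y, z].
In Python, from bench import bot gives the robot as it stands.
- The arm moves only by the tool jog_arm, never from a script. Its argument "plan" is text: rows parted by semicolons, each of 7 numbers parted by spaces: the shift along the tool's x, y, z in mm, then the turn, a rotation vector about the tool's x, y, z in rad, then the finger opening in mm, from 0 to 85.4. A call has 1 to 5 rows; each row shifts and turns the commanded pose from where the row before left it, along the tool's axes as they then stand; what a row does not reach is not made up. A row lasts 1/12 s, in which the tool goes at most 41.7 mm and 7.16 degrees, less where a joint would pass 70% of its speed; a pose out of reach is approached as far as the arm can. A call is refused whole if a number of a shift passes 41.7 or a number of a turn 0.125, either way. A call with a gripper value outside its range is refused whole. The fingers move at their own pace and stop on an object; the grip force is fixed at half the most. Time passes only in rows, so rows that do not move let the fingers close. It gives the time, the measured TCP pose, the force and the opening at its end, in the units of the state.
- bot.get_state(): the state, without advancing time (a new reading comes with each control period).
- bot.grab_frame(name): name is "scene" or "top"; returns a dict with "img" (384x512x3 uint8, blue, green, red), "z_map" (384x512 float32, m along the optical axis (not along the pixel's ray), 0 where there is no reading), "fov_y" (degrees; the focal length in pixels is half the picture's height over the tangent of half this angle, whatever the lens; pixels are square), "cx", "cy" (the principal point, pixels), "dist" ([k1, k2, p1, p2, k3] as OpenCV has them; the pictures are not rectified), "eye" and "orientation" of the camera in the world. Camera axes: x right, y down, z forward; pixel columns grow to the right and rows downward; lengths in m; the calibration is good to about 2 mm. A picture is of the moment at which its call begins.
- bot.hand_in(): hands the job in, once; it reports no verdict.
The state is a dict: "t": time; "joints": joint angles; "qd": joint speeds; "effort": joint torques, N m; "ee_pos": TCP position; "tcp_rot": TCP orientation; "contact_force": force on the tool from outside, world axes, zero at the start; "ft_torque": the same for the moment, N m; "grip_width": finger opening in m.
Only numpy, scipy, OpenCV 4.12 (cv2) and the standard library are available. Lean on these libraries where they do the work, as an engineer would, in place of code of your own. Each camera call takes 0.05 s, during which the arm holds its last target.

### The job

The brass hub cap is only resting on top of the thread of the road wheel that is screwed to the plywood board. Without lifting it off, turn it backward (counter-clockwise seen from above) until it drops into the start of the thread, then forward (clockwise) until its bar points at the red stripes and it stops, and let go. Leave the finished wheel with the black cap where it is.

Things in the scene. Friction and masses are not known exactly. Their poses are not given: they have to be found in the camera images.
- hub_cap: Loose brass cap, about 160 g. Origin on its axis at the underside of its two lugs, z up. Lugs 8 mm wide, 5 mm thick, reach 28 mm from the axis along own +x and -x. Stem 25 mm across, to 30 mm below the origin. Grip bar on top: 50 mm along x (above the lugs), 12 mm thick (y), 30 to 62 mm above the origin; grip its upper half across y. Same after half a turn. Starts with the lugs lying on the thread.
- road_wheel: Fixed wheel lying flat on a plywood board 150 x 150 x 12 mm: black tyre 120 mm across, grey hub, face 52 mm above the bench. Origin on its axis at the bench, z up. White stripes over hub and tyre at its own +x and -x: the gaps of the thread. Red stripes 60 degrees clockwise (seen from above) of the white ones: the stop. The cap's bar starts 43 to 69 degrees clockwise of the white stripes.
- thread (a point): Centre of the steel thread collar's top, on the wheel's axis, 73 mm above the bench. Collar 62 mm across, bore 30 mm. Cap's bar within 10 degrees of the white stripes: it falls 15 mm (or lower it so). Then it turns clockwise under the thread, 5 mm free above the lugs, floor sinking 3 mm, to the stop. Two dark blocks, 5 mm high, on the collar jam a cap turned clockwise before it drops.
- finished_wheel: Loose bystander: the same kind of wheel, 120 mm across, 40 mm thick, without a board, with a black cap already screwed home (top 105 mm above the bench). Origin on its axis at its underside, z up. Leave it.
Things that resemble listed ones, but are neither listed nor needed, are in the scene too. There is more than one size of the hub_cap; the job needs the middle-sized.

How it is judged:
On the way:
1. the cap has been turned backward and has dropped into the gaps of the thread (z of hub_cap in the frame of road_wheel below 0.0635 m and angle between the x axis of hub_cap and the x axis of road_wheel, either way round below 0.5 rad and horizontal distance between hub_cap and road_wheel below 0.012 m), for 0.1 s.
At the end, for the whole second after the job is handed in: The cap sits down in the road wheel (origin less than 61.5 mm above the bench, within 12 mm of the wheel's axis, within 10 degrees of upright), turned at least 45 degrees clockwise of the gaps (the stop is at about 60), at rest and released (z of hub_cap in the frame of road_wheel below 0.0615 m and angle between the x axis of hub_cap and the x axis of road_wheel, either way round above 0.78 rad and horizontal distance between hub_cap and road_wheel below 0.012 m and angle between hub_cap's own z axis and vertical below 0.17 rad and linear speed of hub_cap below 0.02 m/s); the robot touches nothing.
It fails at once if the cap is lifted off the thread (more than 12 mm above where it rested) (z of hub_cap in the frame of road_wheel above 0.085 m).
It fails at once if the cap, still up on the thread, is forced forward against the stops (more than 80 degrees clockwise of the gaps) (z of hub_cap in the frame of road_wheel above 0.068 m and angle between the x axis of hub_cap and the x axis of road_wheel, either way round above 1.4 rad).
It fails at once if the finished wheel is moved by more than 20 mm (distance of finished_wheel from where it was at the start of the episode above 0.02 m).
It also fails if it takes over 38 s, if anything falls off the work surface, if the arm or the gripper's body presses on something with over 40 N, if the wrist force passes 120 N, or if a joint passes its speed limit or range.

## Working session

There is one attempt and no reset: what is moved stays moved. The work goes in short steps, Python scripts to look and compute and a tool call to move; the robot and the scene stay as the last step left them, time stands still between calls to the robot, and variables do not carry over. Pictures are saved under pics/ and viewed, and the job is handed in when it is done.

Besides the shell and the picture viewer there is one more tool, called after ">>>" as a command line: name --argument value ..., lists and objects as JSON in quotes. jog_arm: Moves the arm, as the interface text tells. Its arguments: {"type":"object","properties":{"plan":{"type":"string"}},"required":["plan"]}

```bash
mkdir -p pics; ls
python3 - <<'E'
from bench import bot
import cv2,numpy as np
print(bot.get_state())
for n in("scene","top"):
    f=bot.grab_frame(n)
    cv2.imwrite(f"pics/{n}0.png",f["img"]); np.savez(f"{n}0.npz",**f)
    print(n,{k:f[k] for k in f if k not in("img","z_map")})
E
```

```text
pics
{'t': 0.0, 'joints': array([-1.27879232,  0.62932287,  0.03844167,  1.5183455 , -0.02699506,
        0.99632864, -0.01998975]), 'qd': array([ 0.00011351,  0.00179471, -0.00012104, -0.00090744,  0.00068786,
        0.00093403, -0.00119305]), 'effort': array([ 6.48657096e-04, -5.63399649e+01,  1.22680161e+00, -1.93431598e+01,
        1.10458047e-02,  1.06858570e-02, -2.42192391e-05]), 'ee_pos': array([0.22738664, 0.60823093, 0.2126114 ]), 'tcp_rot': array([-1.54332180e-04,  1.77942400e-01,  9.84040453e-01, -9.30473417e-04]), 'contact_force': array([-1.15067128, -0.55419776, -0.02732368]), 'ft_torque': array([0.00885938, 0.02296478, 0.01667875]), 'grip_width': 0.08517424140658254}
scene {'fov_y': 47.31958203304192, 'cx': 252.60036077320441, 'cy': 192.42120876542444, 'dist': array([0.01118072, 0.        , 0.        , 0.        , 0.        ]), 'eye': array([ 0.94513832, -0.58340113,  0.72264193]), 'orientation': array([-0.36235534,  0.88810873,  0.26150342, -0.10759854])}
top {'fov_y': 46.612655380297966, 'cx': 252.05990586269144, 'cy': 193.8287050444173, 'dist': array([-0.08554603,  0.        ,  0.        ,  0.        ,  0.        ]), 'eye': array([ 0.44969991, -0.07175193,  1.05417707]), 'orientation': array([-0.06803369,  0.70575956, -0.70248711,  0.06153629])}
```

View pics/scene0.png

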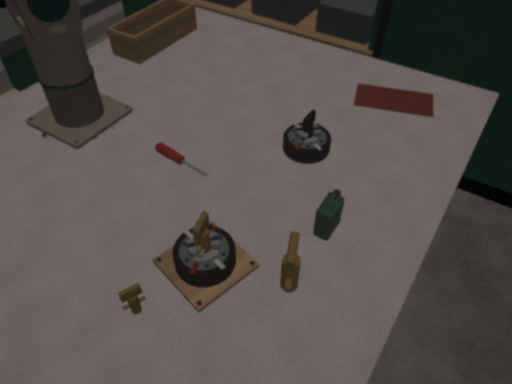

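View pics/top0.png

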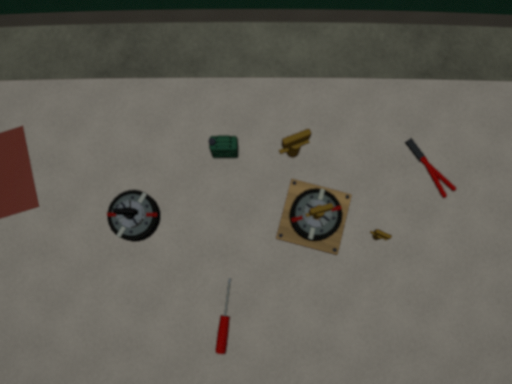

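Candidates for hub_cap, as pixels in the top view:
- (318,211): brass cap on the boarded wheel
- (296,142): larger loose brass cap
- (380,235): small loose brass cap
- (128,212): black cap on the finished wheel, which has no board

I choose (318,211), because it rests on the wheel with the plywood board. Next is a close crop to check it.

```bash
cat > h.py <<'E'
import numpy as np,cv2
from scipy.spatial.transform import Rotation as R
def load(n): return dict(np.load(n))
def KK(f):
    h=f["img"].shape[0]; fo=h/2/np.tan(np.radians(float(f["fov_y"]))/2)
    return np.array([[fo,0,float(f["cx"])],[0,fo,float(f["cy"])],[0,0,1.]])
def rays(f,px):
    p=cv2.undistortPoints(np.array(px,float).reshape(-1,1,2),KK(f),f["dist"]).reshape(-1,2)
    q=f["orientation"]; M=R.from_quat([q[1],q[2],q[3],q[0]]).as_matrix()
    return np.c_[p,np.ones(len(p))]@M.T
def plane(f,px,z):
    d=rays(f,px); s=(z-f["eye"][2])/d[:,2]; return f["eye"]+d*s[:,None]
def proj(f,P):
    q=f["orientation"]; M=R.from_quat([q[1],q[2],q[3],q[0]]).as_matrix()
    rv=cv2.Rodrigues(M.T)[0]; t=-M.T@f["eye"]
    return cv2.projectPoints(np.array(P,float).reshape(-1,1,3),rv,t,KK(f),f["dist"])[0].reshape(-1,2)
E
python3 - <<'E'
from h import *
f=load("top0.npz"); g=load("scene0.npz")
c=f["img"][170:262,268:368]; c=cv2.resize(c,None,fx=6,fy=6,interpolation=cv2.INTER_CUBIC)
cv2.imwrite("pics/topc.png",np.clip(c*1.8,0,255))
c=g["img"][200:310,150:262]; c=cv2.resize(c,None,fx=5,fy=5,interpolation=cv2.INTER_CUBIC)
cv2.imwrite("pics/scenec.png",np.clip(c*1.8,0,255))
E
```

```text
[ WARN:0@0.542] global loadsave.cpp:1063 imwrite_ Unsupported depth image for selected encoder is fallbacked to CV_8U.
```

View pics/topc.png

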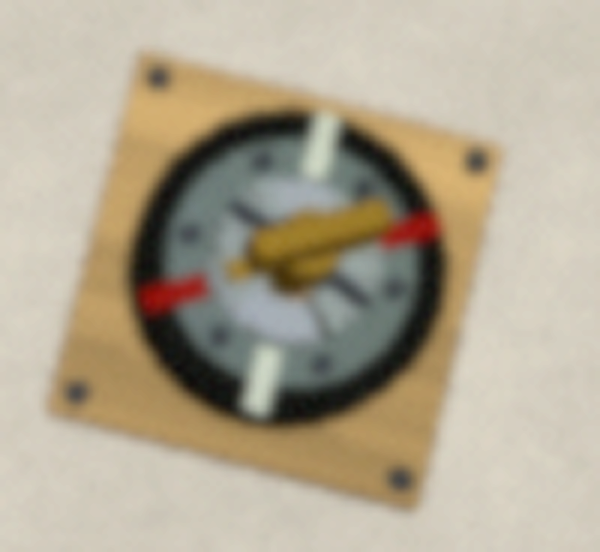

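View pics/scenec.png

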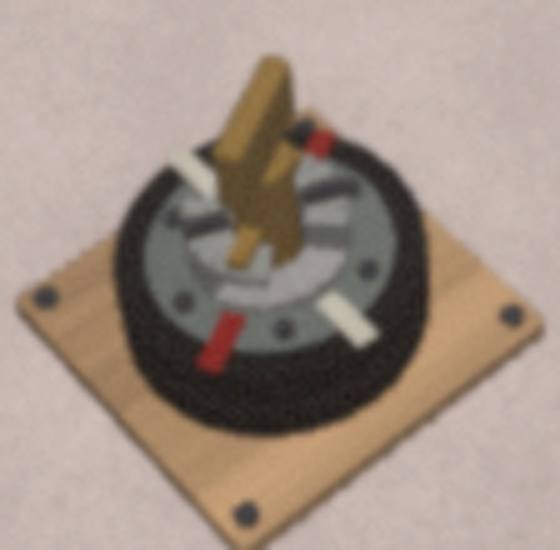

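The crops show the brass cap on the boarded wheel. In the top crop the white stripes are at (320,145) and (262,380), and the red ones at (410,228) and (170,295). The bar lies nearly along the red. Next I'll measure these.

```bash
cat > m.py <<'E'
from h import *
def meas(tag,top=0.135,pr=True):
    f=load(f"top{tag}.npz"); im=f["img"]
    x0,y0,x1,y1=268,170,368,262
    hsv=cv2.cvtColor(im,cv2.COLOR_BGR2HSV).astype(int); H,S,V=[hsv[...,i] for i in range(3)]
    roi=np.zeros(H.shape,bool); roi[y0:y1,x0:x1]=1
    red=roi&((H<6)|(H>174))&(S>150)&(V>60)
    white=roi&(S<50)&(V>118)
    br=roi&(H>14)&(H<28)&(S>150)
    return f,red,white,br
E
python3 - <<'E'
from m import *
f,red,white,br=meas("0")
hsv=cv2.cvtColor(f["img"],cv2.COLOR_BGR2HSV)
for p in [(321,194),(311,233),(331,206),(322,207),(295,185),(334,222),(318,222)]: print(p,hsv[p[1],p[0]])
for n,m,z in(("red",red,.052),("white",white,.052),("brass",br,.13)):
    k,l,s,c=cv2.connectedComponentsWithStats(m.astype(np.uint8))
    for i in range(1,k):
        if s[i,4]>8: print(n,s[i],c[i].round(1),plane(f,[c[i]],z)[0].round(4))
E
```

```text
(321, 194) [ 44  24 117]
(311, 233) [ 43  20 116]
(331, 206) [ 21 183  82]
(322, 207) [ 22 179  87]
(295, 185) [ 18 114 101]
(334, 222) [75 33 62]
(318, 222) [99 19 96]
red [333 205   8   6  27] [336.7 207.7] [ 0.6044 -0.255   0.052 ]
red [292 217  10   5  33] [296.  218.6] [ 0.5791 -0.1619  0.052 ]
white [296 173   8   3  16] [299.8 174.2] [ 0.6822 -0.1719  0.052 ]
white [319 173  17  15  88] [328.1 181. ] [ 0.6665 -0.2369  0.052 ]
white [336 174   5   3  10] [337.8 175.1] [ 0.6804 -0.2597  0.052 ]
white [305 177  10   5  32] [310.1 178.9] [ 0.6711 -0.1953  0.052 ]
white [358 193  10  12  59] [362.7 199.4] [ 0.6237 -0.3154  0.052 ]
white [268 194  13  36 216] [271.9 209.5] [ 0.5995 -0.1072  0.052 ]
white [341 205  27  56 558] [353.  232.7] [ 0.5473 -0.2903  0.052 ]
white [268 250   5   5  14] [270.  251.9] [ 0.5039 -0.1028  0.052 ]
white [343 253   4   8  16] [344.4 255.6] [ 0.4958 -0.2695  0.052 ]
brass [308 204  25  14 172] [319.9 210.1] [ 0.587  -0.2052  0.13  ]
```

```bash
cat > m2.py <<'E'
from m import *
def zpts(f):
    z=f["z_map"]; v,u=np.mgrid[0:384,0:512]; d=rays(f,np.c_[u.ravel(),v.ravel()])
    P=(f["eye"]+d*z.reshape(-1,1)).reshape(384,512,3); P[z==0]=0; return P   # d has unit depth
def line_ang(P):
    c=P.mean(0); w,V=np.linalg.eigh(np.cov((P-c).T)); a=np.degrees(np.arctan2(V[1,-1],V[0,-1])); return c,a%180,w
E
python3 - <<'E'
from m2 import *
f,red,white,br=meas("0"); im=f["img"]
b=np.array([(157,77),(476,160),(78,392),(400,479)])/6.+[268,170]-.5+.083
B=plane(f,b,.012); print("bolts",B[:,:2].round(4).tolist(),B.mean(0))
hsv=cv2.cvtColor(im,cv2.COLOR_BGR2HSV).astype(int);H,S,V=[hsv[...,i] for i in range(3)]
roi=np.zeros(H.shape,bool); roi[186:242,292:346]=1
w=roi&(H>30)&(H<60)&(V>95)&(S<60)
k,l,s,c=cv2.connectedComponentsWithStats(w.astype(np.uint8))
W=[]
for i in range(1,k):
    if s[i,4]>8: p=plane(f,[c[i]],.052)[0];W.append(p);print("white",s[i],c[i].round(1),p.round(4))
W=np.array(W)
if len(W)==2: d=W[0]-W[1]; print("white mid",W.mean(0),"ang",np.degrees(np.arctan2(d[1],d[0]))%180,"sep",np.hypot(*d[:2]))
P=zpts(f)
print("ranges z",P[120,240],P[224,334])
for rng in[(.118,.15),(.125,.15)]:
    m=roi&(P[...,2]>rng[0])&(P[...,2]<rng[1]); Q=P[m]
    print(m.sum(), Q.mean(0).round(4), Q.max(0).round(4),line_ang(Q[:,:2]))
ys,xs=np.nonzero(br)
Q=plane(f,np.c_[xs,ys],.135)
g=load("scene0.npz"); G=zpts(g); hs=cv2.cvtColor(g["img"],cv2.COLOR_BGR2HSV)
m=(G[...,2]>.108)&(G[...,2]<.16)&(abs(G[...,0]-.59)<.06)&(abs(G[...,1]+.207)<.06); Q=G[m]
print("scene bar",m.sum(),Q.mean(0).round(4),Q.max(0).round(4),line_ang(Q[:,:2]))
E
```

```text
bolts [[0.6712, -0.1611], [0.6381, -0.2875], [0.5456, -0.1289], [0.5121, -0.2539]] [ 0.59174014 -0.20782751  0.012     ]
white [319 190   5  10  34] [320.9 194.6] [ 0.6345 -0.2194  0.052 ]
white [309 228   6  10  35] [311.5 232.3] [ 0.5481 -0.1964  0.052 ]
white mid [ 0.59131297 -0.20792344  0.052     ] ang 165.11770771917048 sep 0.08938842386485248
ranges z [ 0.83248334 -0.03040884 -0.00106074] [ 0.56697778 -0.24779825  0.05181152]
154 [ 0.5908 -0.2059  0.1332] [ 0.6017 -0.182   0.1387] (array([ 0.59079871, -0.2059141 ]), np.float64(104.70913310197913), array([1.33303774e-05, 2.11861081e-04]))
144 [ 0.5911 -0.206   0.134 ] [ 0.6017 -0.182   0.1387] (array([ 0.59113693, -0.20598736]), np.float64(104.78189168838288), array([1.26467373e-05, 2.10268263e-04]))
scene bar 302 [ 0.5949 -0.2134  0.1271] [ 0.6033 -0.1851  0.1381] (array([ 0.59494199, -0.21343199]), np.float64(102.8312725218747), array([1.22972916e-05, 2.35029790e-04]))
```

Measurements agree:
- **Wheel axis:** (0.5915, −0.2078), the same from the bolts and the white stripes.
- **White stripes:** 165°.
- **Bar:** 104.7°, which is 60° clockwise of white. Its top is at about 0.135, as expected.

Before reaching, I'll yaw the tool by +0.96 rad about its z axis so the jaws close across the bar.

>>> jog_arm --plan "0 0 0 0 0 0.12 85;0 0 0 0 0 0.12 85;0 0 0 0 0 0.12 85;0 0 0 0 0 0.12 85;0 0 0 0 0 0.12 85"

```text
t: 0.52
ee_pos: [0.2275, 0.6085, 0.213]
tcp_rot: [0.0, 0.463, 0.886, -0.001]
contact_force: [0.2, -0.7, 0.2]
grip_width: 0.085
```

>>> jog_arm --plan "0 0 0 0 0 0.12 85;0 0 0 0 0 0.12 85;0 0 0 0 0 0.12 85;0 0 0 0 0 0 85"

```text
t: 0.85
ee_pos: [0.2273, 0.6086, 0.2129]
tcp_rot: [0.0, 0.613, 0.79, -0.001]
contact_force: [0.2, -0.7, 0.6]
grip_width: 0.0849
```

>>> jog_arm --plan "-41 6.9 0 0 0 0 85;-41 6.9 0 0 0 0 85;-41 6.9 0 0 0 0 85;-41 6.9 0 0 0 0 85;-41 6.9 0 0 0 0 85"

```text
t: 1.27
ee_pos: [0.3126, 0.4171, 0.2133]
tcp_rot: [0.0, 0.61, 0.792, -0.0]
contact_force: [1.9, -0.4, 1.1]
grip_width: 0.0848
```

>>> jog_arm --plan "-41 6.9 0 0 0 0 85;-41 6.9 0 0 0 0 85;-41 6.9 0 0 0 0 85;-41 6.9 0 0 0 0 85;-41 6.9 0 0 0 0 85"

```text
t: 1.68
ee_pos: [0.3973, 0.2273, 0.2136]
tcp_rot: [0.0, 0.61, 0.792, 0.0]
contact_force: [1.6, 0.4, 0.5]
grip_width: 0.0851
```

>>> jog_arm --plan "-41 6.9 0 0 0 0 85;-41 6.9 0 0 0 0 85;-41 6.9 0 0 0 0 85;-41 6.9 0 0 0 0 85;-41 6.9 0 0 0 0 85"

```text
t: 2.1
ee_pos: [0.4821, 0.0374, 0.2136]
tcp_rot: [-0.0, 0.611, 0.792, 0.0]
contact_force: [0.2, -0.3, -0.4]
grip_width: 0.0851
```

>>> jog_arm --plan "-41 6.9 0 0 0 0 85;-41 6.9 0 0 0 0 85;-41 6.9 0 0 0 0 85;-41 6.9 0 0 0 0 85;0 0 0 0 0 0 85"

```text
t: 2.52
ee_pos: [0.5517, -0.1234, 0.214]
tcp_rot: [0.004, 0.615, 0.788, -0.002]
contact_force: [0.3, -0.7, 0.9]
grip_width: 0.085
```

>>> jog_arm --plan "-31 5.8 0 0 0 0 85;-31 5.8 0 0 0 0 85;-30 5.8 0 0 0 0 85;0 0 0 0 0 0 85;0 0 0 0 0 0 85"

```text
t: 2.93
ee_pos: [0.589, -0.1993, 0.2129]
tcp_rot: [-0.0, 0.612, 0.79, -0.001]
contact_force: [-0.1, 0.2, 0.5]
grip_width: 0.085
```

Run:
```python
from bench import bot
from h import *
s=bot.get_state(); print(s["t"],s["ee_pos"],s["tcp_rot"],s["joints"].round(2))
f=bot.grab_frame("scene"); np.savez("scene1.npz",**f); im=f["img"][130:310,120:300]
cv2.imwrite("pics/scene1.png",np.clip(cv2.resize(im,None,fx=3,fy=3)*1.8,0,255).astype(np.uint8))
```

```text
2.9333 [ 0.58902571 -0.19925914  0.21292822] [-8.02587018e-05  6.12467243e-01  7.90495757e-01 -5.71799397e-04] [ 0.07  0.61  0.34  1.61 -0.24  0.97  0.75]
```

View pics/scene1.png

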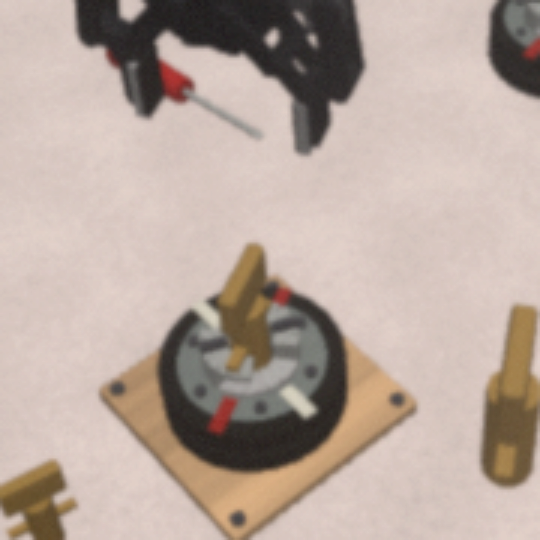

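The jaws are open above the cap, straddling the bar from either side, and nothing is in the way of the descent. I'll correct 9 mm along tool x and go down 91 mm.

>>> jog_arm --plan "-9 0 20 0 0 0 85;0 0 30 0 0 0 85;0 0 20 0 0 0 85;0 0 10 0 0 0 85;0 0 0 0 0 0 85"

```text
t: 3.4
ee_pos: [0.5899, -0.2035, 0.1312]
tcp_rot: [-0.003, 0.611, 0.791, -0.0]
contact_force: [-0.4, 0.2, -0.3]
grip_width: 0.0851
```

Run:
```python
from bench import bot
from h import *
s=bot.get_state(); print(s["t"],s["ee_pos"],s["tcp_rot"],s["contact_force"])
f=bot.grab_frame("scene"); im=f["img"][130:310,120:300]
cv2.imwrite("pics/scene2.png",np.clip(cv2.resize(im,None,fx=3,fy=3)*1.8,0,255).astype(np.uint8))
```

```text
3.4 [ 0.58988373 -0.20349336  0.13115989] [-2.69680052e-03  6.11170422e-01  7.91494301e-01 -4.62350075e-04] [-0.40376863  0.18919748 -0.34238527]
```

View pics/scene2.png

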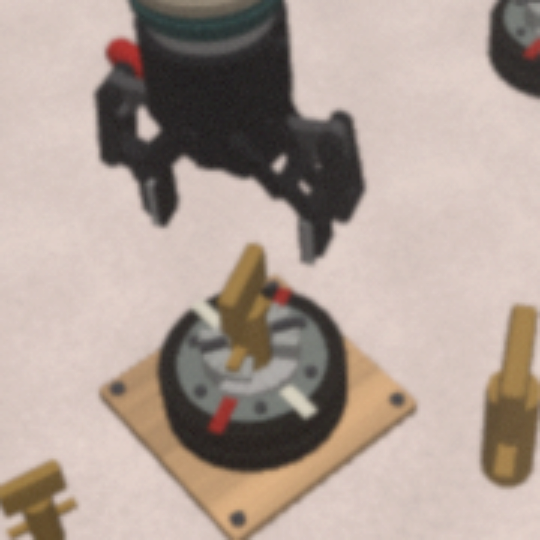

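Run:
```python
from h import *
f=load("scene1.npz")
for P in([.59,-.2035,.131],[.59,-.2035,.12],[.5915,-.2078,.135],[.5915,-.2078,.073]):
    print(P,(proj(f,[P])[0]-[120,130])*3)
y=np.array([.968,.25,0])
for s in(-1,1): print((proj(f,[np.array([.59,-.2035,.133])+s*.0425*y])[0]-[120,130])*3)
```

```text
[0.59, -0.2035, 0.131] [244.04236167 269.17537367]
[0.59, -0.2035, 0.12] [245.60175701 281.19536045]
[0.5915, -0.2078, 0.135] [241.02923048 270.42103203]
[0.5915, -0.2078, 0.073] [249.65129765 335.58967573]
[178.34925514 250.15422692]
[310.73700235 284.18580675]
```

Predicted fingertip pixels are about 25 px (zoomed) below where I see them. I'll check the gripper with depth before going further.

Run:
```python
from bench import bot
from m2 import *
s=bot.get_state(); print(s["t"],s["ee_pos"],s["joints"].round(3),s["qd"].round(3))
for n in("scene","top"):
    f=bot.grab_frame(n); np.savez(n+"3.npz",**f)
    P=zpts(f)
    if n=="scene": 
        for (u,v) in[(160,215),(308,252),(158,190),(315,235),(302,250)]:
            uu,vv=120+u//3,130+v//3; print((u,v),P[vv,uu].round(4))
    else:
        im=f["img"][150:280,250:380]
        cv2.imwrite("pics/top3.png",np.clip(cv2.resize(im,None,fx=4,fy=4)*1.8,0,255).astype(np.uint8))
print(bot.get_state()["ee_pos"])
```

```text
3.45 [ 0.59110916 -0.20436265  0.13286225] [ 0.104  0.706  0.308  1.671 -0.276  0.81   0.789] [ 0.    -0.031  0.02  -0.036  0.001  0.007 -0.004]
(160, 215) [ 0.5519 -0.2265  0.1782]
(308, 252) [ 0.6383 -0.2039  0.1761]
(158, 190) [ 0.5529 -0.2262  0.1982]
(315, 235) [ 0.6415 -0.1987  0.188 ]
(302, 250) [ 0.6345 -0.2042  0.1766]
[ 0.59254965 -0.20566462  0.13478207]
```

View pics/top3.png

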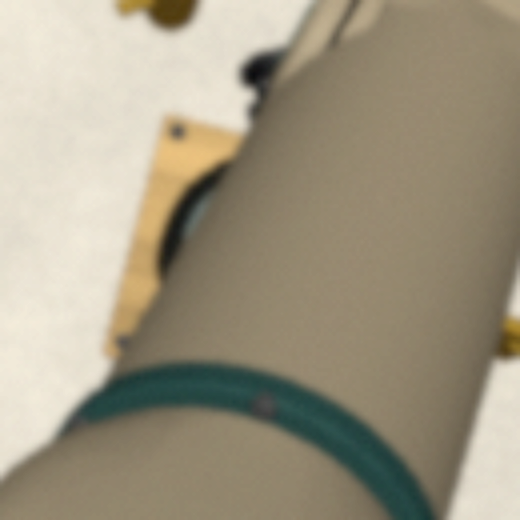

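Run:
```python
from h import *
f=load("scene3.npz"); im=f["img"][130:310,120:300]
cv2.imwrite("pics/scene3.png",np.clip(cv2.resize(im,None,fx=3,fy=3)*1.8,0,255).astype(np.uint8))
```

```text
(no output)
```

View pics/scene3.png

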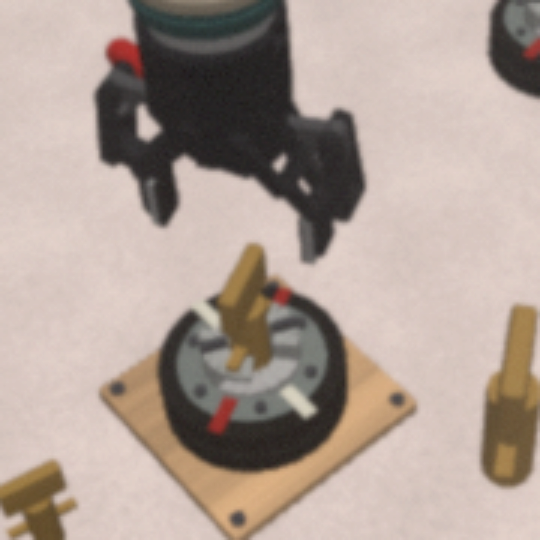

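Run:
```python
from m2 import *
for n,(z0) in(("scene1.npz",.2129),("scene3.npz",.134)):
    f=load(n); P=zpts(f)
    hsv=cv2.cvtColor(f["img"],cv2.COLOR_BGR2HSV)
    for lo,hi in((.53,.575),(.61,.66)):
        m=(P[...,0]>lo)&(P[...,0]<hi)&(abs(P[...,1]+.21)<.04)&(P[...,2]>.10)&(hsv[...,2]<60)
        m&=~((abs(P[...,0]-.5915)<.03)&(P[...,2]<.142))
        Q=P[m]; i=np.argsort(Q[:,2])[:6]; print(n,lo,m.sum(),Q[i].round(3).tolist(), np.c_[np.nonzero(m)][i].tolist())
```

```text
scene1.npz 0.53 1068 [[0.545, -0.205, 0.245], [0.548, -0.215, 0.246], [0.546, -0.209, 0.247], [0.548, -0.213, 0.247], [0.547, -0.212, 0.247], [0.545, -0.202, 0.247]] [[163, 173], [167, 170], [164, 172], [166, 171], [165, 171], [161, 174]]
scene1.npz 0.61 5392 [[0.633, -0.199, 0.25], [0.635, -0.198, 0.251], [0.638, -0.196, 0.251], [0.639, -0.193, 0.251], [0.641, -0.193, 0.251], [0.638, -0.194, 0.251]] [[179, 219], [179, 220], [179, 222], [178, 224], [178, 225], [178, 223]]
scene3.npz 0.53 1044 [[0.547, -0.21, 0.166], [0.551, -0.223, 0.167], [0.55, -0.218, 0.167], [0.547, -0.209, 0.167], [0.549, -0.217, 0.169], [0.55, -0.215, 0.169]] [[199, 178], [204, 175], [202, 176], [198, 178], [201, 176], [200, 177]]
scene3.npz 0.61 5929 [[0.637, -0.203, 0.17], [0.64, -0.2, 0.171], [0.64, -0.203, 0.171], [0.641, -0.2, 0.172], [0.641, -0.199, 0.172], [0.639, -0.202, 0.173]] [[216, 222], [215, 224], [216, 223], [215, 225], [214, 225], [215, 223]]
```

>>> jog_arm --plan "0 0 10 0 0 0 85;0 0 10 0 0 0 85;0 0 5 0 0 0 85;0 0 0 0 0 0 85;0 0 0 0 0 0 85"

```text
t: 3.97
ee_pos: [0.5913, -0.2059, 0.1079]
tcp_rot: [-0.001, 0.612, 0.791, -0.0]
contact_force: [0.6, 1.0, 0.7]
grip_width: 0.0853
```

Run:
```python
from bench import bot
from m2 import *
print(bot.tip_extent,[a for a in dir(bot) if a[0]!="_"])
s=bot.get_state(); print(s["t"],s["ee_pos"],s["tcp_rot"],s["contact_force"],s["qd"].round(3))
f=bot.grab_frame("scene"); np.savez("scene4.npz",**f)
P=zpts(f);hsv=cv2.cvtColor(f["img"],cv2.COLOR_BGR2HSV)
for lo,hi in((.53,.575),(.61,.66)):
    m=(P[...,0]>lo)&(P[...,0]<hi)&(abs(P[...,1]+.21)<.04)&(P[...,2]>.09)&(hsv[...,2]<60)
    Q=P[m]; i=np.argsort(Q[:,2])[:6]; print(lo,m.sum(),Q[i].round(3).tolist(), np.c_[np.nonzero(m)][i].tolist())
im=f["img"][130:310,120:300]
cv2.imwrite("pics/scene4.png",np.clip(cv2.resize(im,None,fx=3,fy=3)*1.8,0,255).astype(np.uint8))
```

```text
0.011 ['PlanningError', 'get_state', 'grab_frame', 'hand_in', 'tip_extent']
3.9667 [ 0.59128817 -0.20585999  0.10793819] [-5.17760408e-04  6.12272209e-01  7.90646849e-01 -1.85379917e-04] [0.6128836  0.97194891 0.72966614] [ 0.    -0.01   0.006 -0.013 -0.     0.002 -0.001]
0.53 1083 [[0.549, -0.217, 0.142], [0.551, -0.224, 0.142], [0.551, -0.222, 0.143], [0.548, -0.213, 0.143], [0.55, -0.22, 0.143], [0.549, -0.227, 0.143]] [[211, 178], [214, 176], [213, 177], [209, 179], [212, 177], [214, 174]]
0.61 5387 [[0.64, -0.2, 0.145], [0.639, -0.204, 0.145], [0.641, -0.204, 0.147], [0.636, -0.205, 0.148], [0.64, -0.2, 0.148], [0.639, -0.207, 0.148]] [[225, 225], [226, 223], [226, 224], [225, 221], [224, 225], [226, 222]]
```

View pics/scene4.png

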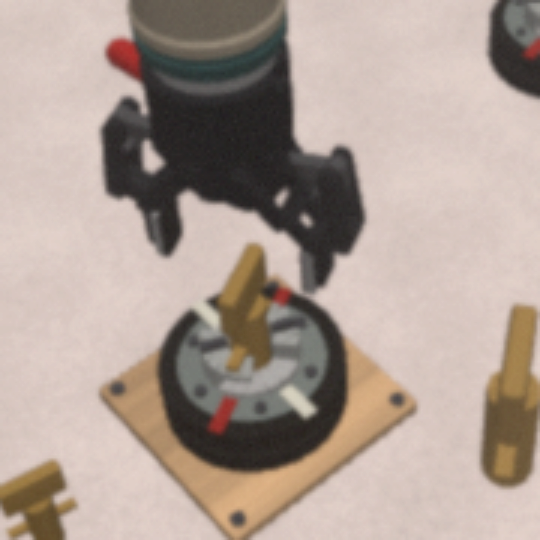

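>>> jog_arm --plan "-2 0 10 0 0 0 85;0 0 10 0 0 0 85;0 0 0 0 0 0 85;0 0 0 0 0 0 85"

```text
t: 4.35
ee_pos: [0.5913, -0.2076, 0.0873]
tcp_rot: [-0.001, 0.612, 0.791, -0.0]
contact_force: [0.2, 0.1, -0.4]
grip_width: 0.0852
```

```bash
cat > look.py <<'E'
import sys
from bench import bot
from m2 import *
t=sys.argv[1]
s=bot.get_state(); print(s["t"],s["ee_pos"],s["tcp_rot"].round(4),s["contact_force"].round(1),s["ft_torque"].round(2),s["grip_width"],s["joints"].round(2))
f=bot.grab_frame("scene"); np.savez(f"scene{t}.npz",**f)
im=f["img"][130:310,120:300]
cv2.imwrite(f"pics/scene{t}.png",np.clip(cv2.resize(im,None,fx=3,fy=3,interpolation=cv2.INTER_CUBIC)*1.8,0,255).astype(np.uint8))
E
python3 look.py 5
```

```text
4.35 [ 0.59130138 -0.20762988  0.08733951] [-1.100e-03  6.123e-01  7.906e-01 -4.000e-04] [ 0.2  0.1 -0.4] [-0.01  0.01  0.04] 0.0851980292055023 [ 0.12  0.77  0.28  1.7  -0.3   0.72  0.81]
```

View pics/scene5.png

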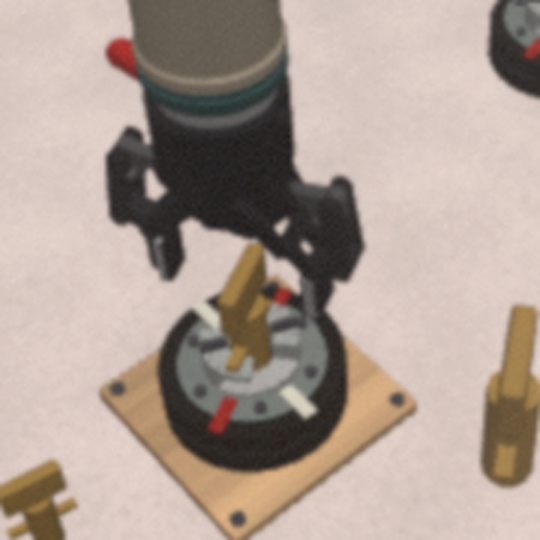

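The tips are now at about (170,275) and (318,315), straddling the bar roughly 12–15 mm below its top. Closing.

>>> jog_arm --plan "0 0 0 0 0 0 40;0 0 0 0 0 0 30;0 0 0 0 0 0 22;0 0 0 0 0 0 20;0 0 0 0 0 0 20"

```text
t: 4.82
ee_pos: [0.5923, -0.2079, 0.0887]
tcp_rot: [0.0, 0.612, 0.791, 0.0]
contact_force: [1.0, -1.2, -0.2]
grip_width: 0.0251
```

```bash
python3 look.py 6
```

```text
4.8167 [ 0.59228236 -0.2079292   0.08871716] [2.000e-04 6.122e-01 7.907e-01 1.000e-04] [ 1.  -1.2 -0.2] [-0.01  0.    0.04] 0.02506466489931397 [ 0.12  0.76  0.28  1.7  -0.3   0.72  0.81]
```

View pics/scene6.png

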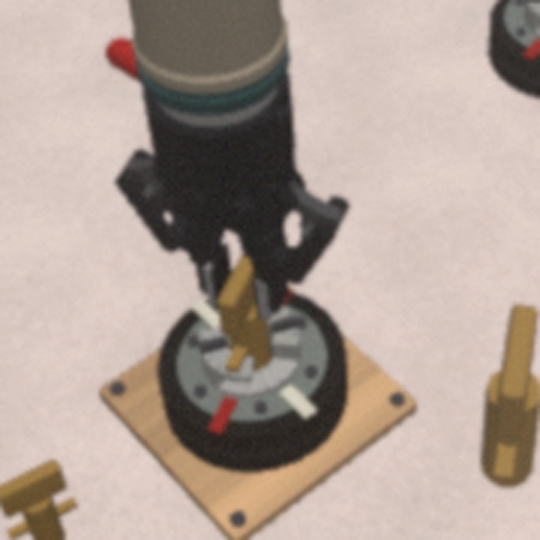

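>>> jog_arm --plan "0 0 0 0 0 0 5;0 0 0 0 0 0 5;0 0 0 0 0 0 5;0 0 0 0 0 0 5;0 0 0 0 0 0 5"

```text
t: 5.28
ee_pos: [0.5921, -0.208, 0.0887]
tcp_rot: [0.0, 0.612, 0.791, 0.0]
contact_force: [-1.8, -0.8, 3.8]
grip_width: 0.0112
```

```bash
python3 look.py 7
```

```text
5.2833 [ 0.59212691 -0.20799861  0.08874477] [0.     0.6123 0.7906 0.    ] [-1.8 -0.8  3.8] [ 0.06  0.3  -0.  ] 0.011181532495715454 [ 0.12  0.76  0.28  1.7  -0.3   0.72  0.81]
```

View pics/scene7.png

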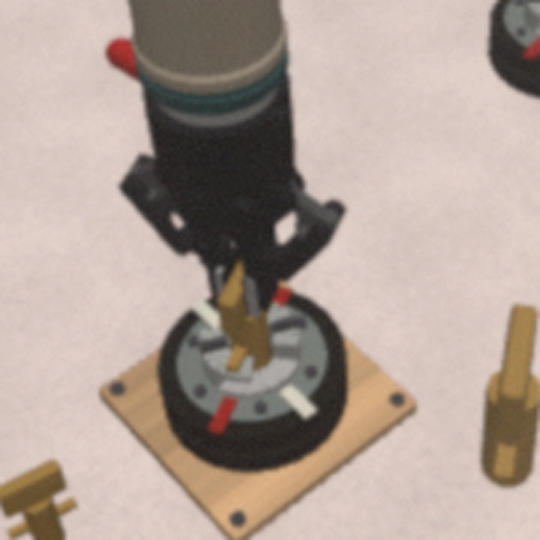

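Gripped: opening 11.2 mm (bar 12 mm), low force. Now turning backward, which is −z of the tool.

>>> jog_arm --plan "0 0 0 0 0 -0.11 5;0 0 0 0 0 -0.11 5;0 0 0 0 0 -0.11 5;0 0 0 0 0 -0.11 5;0 0 0 0 0 -0.11 5"

```text
t: 5.75
ee_pos: [0.5928, -0.2079, 0.0888]
tcp_rot: [0.001, 0.372, 0.928, 0.0]
contact_force: [0.6, 0.6, 1.0]
grip_width: 0.0112
```

```bash
python3 look.py 8
```

```text
5.75 [ 0.59280293 -0.20787924  0.08875032] [6.000e-04 3.721e-01 9.282e-01 2.000e-04] [0.6 0.6 1. ] [ 0.08 -0.01 -0.03] 0.011236345611114102 [ 0.21  0.75  0.13  1.69 -0.14  0.71  1.22]
```

View pics/scene8.png

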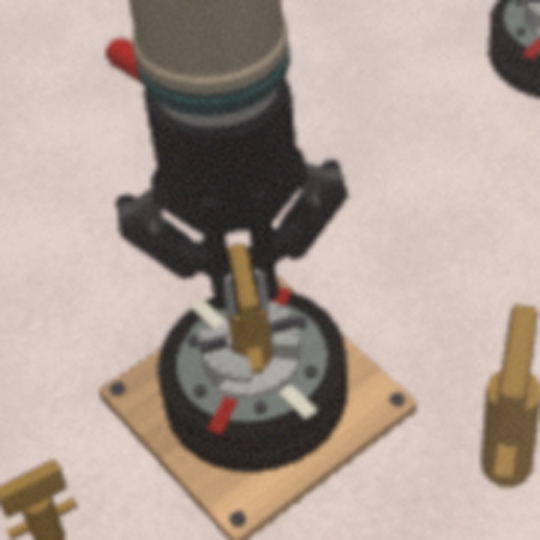

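The cap follows the jaws and the force is low. The bar is at about 136° and needs to reach 165°.

>>> jog_arm --plan "0 0 0 0 0 -0.11 5;0 0 0 0 0 -0.11 5;0 0 0 0 0 -0.11 5;0 0 0 0 0 -0.11 5;0 0 0 0 0 0 5"

```text
t: 6.22
ee_pos: [0.5917, -0.2078, 0.0878]
tcp_rot: [-0.001, 0.163, 0.987, 0.0]
contact_force: [0.4, -0.4, -2.3]
grip_width: 0.0108
```

```bash
python3 look.py 9
```

```text
6.2167 [ 0.59166032 -0.20778717  0.08780434] [-5.000e-04  1.630e-01  9.866e-01  4.000e-04] [ 0.4 -0.4 -2.3] [0.01 0.03 0.03] 0.01080092582823777 [ 0.29  0.75  0.01  1.69 -0.01  0.71  1.54]
```

View pics/scene9.png

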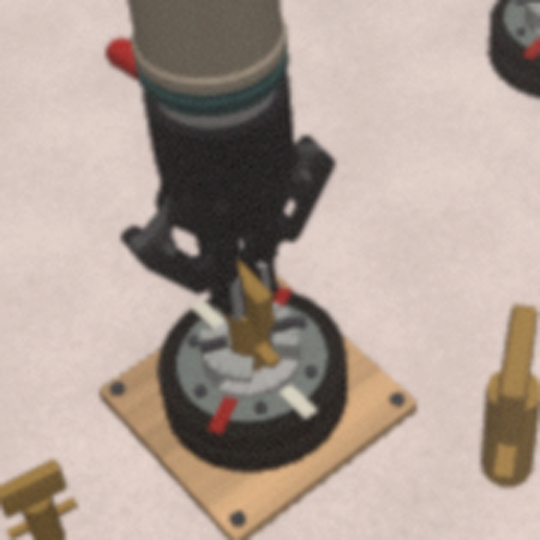

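Tool yaw is 161°. One more turn of −0.065 rad, then a gentle start to lowering.

>>> jog_arm --plan "0 0 0 0 0 -0.065 5;0 0 0 0 0 0 5;0 0 2 0 0 0 5;0 0 2 0 0 0 5;0 0 0 0 0 0 5"

```text
t: 6.68
ee_pos: [0.5917, -0.2077, 0.0838]
tcp_rot: [-0.001, 0.132, 0.991, 0.0]
contact_force: [0.3, -0.1, -2.3]
grip_width: 0.0113
```

>>> jog_arm --plan "0 0 3 0 0 0 5;0 0 3 0 0 0 5;0 0 2 0 0 0 5;0 0 0 0 0 0 5;0 0 0 0 0 0 5"

```text
t: 7.1
ee_pos: [0.592, -0.2078, 0.0762]
tcp_rot: [-0.0, 0.131, 0.991, 0.0]
contact_force: [0.2, 0.3, -2.0]
grip_width: 0.0109
```

```bash
python3 look.py 10
```

```text
7.1 [ 0.59200199 -0.20784647  0.07624157] [-2.000e-04  1.311e-01  9.914e-01  0.000e+00] [ 0.2  0.3 -2. ] [ 0.03  0.05 -0.01] 0.01089228717774085 [ 0.3   0.76 -0.01  1.7   0.01  0.68  1.59]
```

View pics/scene10.png

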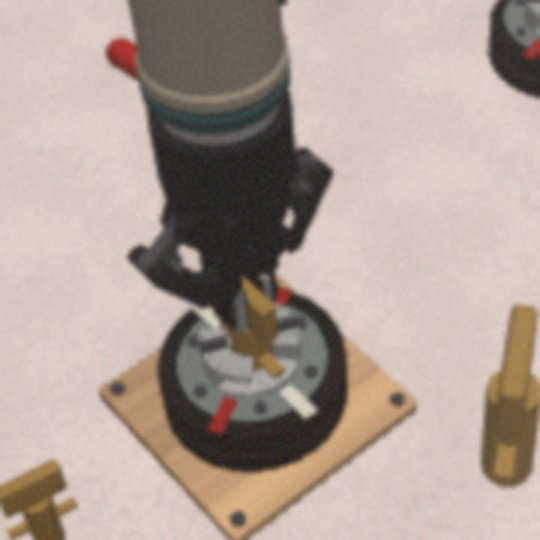

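The cap is sinking into the gaps: the bar tip moved down from (240,262) to (247,280). It has gone about 12 mm, so I'll lower it on to the floor while watching force.

>>> jog_arm --plan "0 0 1.5 0 0 0 5;0 0 1.5 0 0 0 5;0 0 0 0 0 0 5;0 0 0 0 0 0 5"

```text
t: 7.48
ee_pos: [0.5924, -0.208, 0.0738]
tcp_rot: [0.0, 0.131, 0.991, -0.0]
contact_force: [0.2, -0.2, 0.8]
grip_width: 0.0111
```

Contact at about 15 mm down, which matches the expected drop. Now turning forward with a slight descent.

>>> jog_arm --plan "0 0 0 0 0 0.1 5;0 0 0.3 0 0 0.1 5;0 0 0.3 0 0 0.1 5;0 0 0.3 0 0 0.1 5;0 0 0.3 0 0 0.1 5"

```text
t: 7.9
ee_pos: [0.5936, -0.2079, 0.0736]
tcp_rot: [0.001, 0.374, 0.927, 0.0]
contact_force: [0.7, 1.3, 6.0]
grip_width: 0.0109
```

```bash
python3 look.py 11
```

```text
7.9 [ 0.59357465 -0.20794596  0.07362144] [1.500e-03 3.744e-01 9.273e-01 4.000e-04] [0.7 1.3 6. ] [ 0.41 -0.2   0.06] 0.010875598380838925 [ 0.22  0.77  0.13  1.7  -0.14  0.68  1.22]
```

View pics/scene11.png

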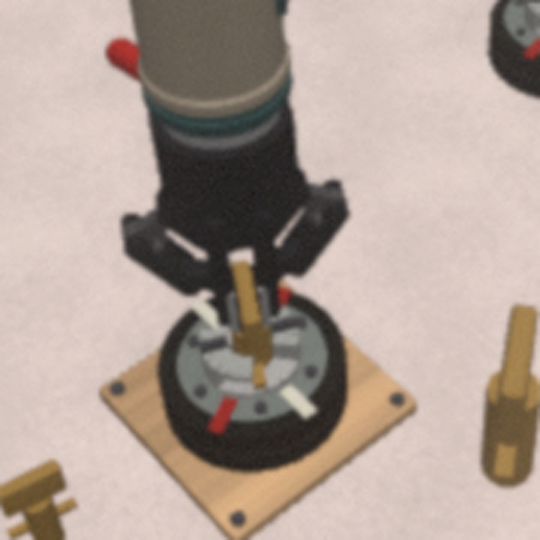

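```bash
cat > bar.py <<'E'
import sys
from m2 import *
for t in sys.argv[1:]:
    f=load(f"scene{t}.npz"); P=zpts(f); hsv=cv2.cvtColor(f["img"],cv2.COLOR_BGR2HSV)
    m=(hsv[...,0]>12)&(hsv[...,0]<28)&(hsv[...,1]>130)&(P[...,2]>.09)&(abs(P[...,0]-.592)<.04)&(abs(P[...,1]+.208)<.04)
    Q=P[m]; print(t,m.sum(),"z max",np.sort(Q[:,2])[-8:].round(4), line_ang(Q[:,:2])[1].round(1))
E
python3 bar.py 0 7 8 9 10 11
```

```text
0 117 z max [0.1366 0.1366 0.137  0.137  0.1371 0.1373 0.1373 0.1379] 102.9
7 104 z max [0.1362 0.1365 0.1365 0.1366 0.137  0.1374 0.1374 0.1378] 107.0
8 156 z max [0.1366 0.1367 0.1368 0.1368 0.1368 0.1368 0.1374 0.1382] 135.3
9 114 z max [0.1351 0.1352 0.1353 0.1356 0.1359 0.136  0.1362 0.1374] 160.5
10 79 z max [0.1234 0.1235 0.1236 0.1241 0.1241 0.1242 0.1242 0.1248] 150.6
11 151 z max [0.1219 0.1219 0.1219 0.122  0.1221 0.1223 0.1225 0.1228] 134.9
```

The bar top is 15 mm lower than at the start and the bar is at 135°, so the cap is turning under the thread. Continuing forward.

>>> jog_arm --plan "0 0 0 0 0 0.1 5;0 0 0.2 0 0 0.1 5;0 0 0.3 0 0 0.1 5;0 0 0.3 0 0 0.1 5;0 0 0 0 0 0 5"

```text
t: 8.37
ee_pos: [0.5934, -0.2077, 0.0726]
tcp_rot: [0.001, 0.55, 0.835, 0.0]
contact_force: [-0.8, 1.0, 5.6]
grip_width: 0.0111
```

```bash
python3 look.py 12; python3 bar.py 12
```

```text
8.3667 [ 0.59335872 -0.20765596  0.07255777] [1.100e-03 5.505e-01 8.349e-01 4.000e-04] [-0.8  1.   5.6] [0.17 0.01 0.01] 0.0111489054897485 [ 0.15  0.78  0.24  1.7  -0.27  0.69  0.93]
12 104 z max [0.1206 0.1209 0.1209 0.1209 0.1212 0.1215 0.1375 0.1397] 122.5
```

View pics/scene12.png

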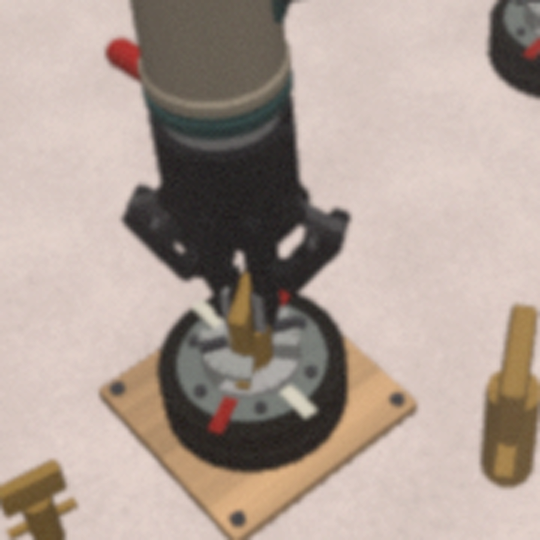

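Yaw is 113° and the cap sank another 1 mm or so. About 8° remain to the stop.

>>> jog_arm --plan "0 0 0.3 0 0 0.06 5;0 0 0 0 0 0.06 5;0 0 0 0 0 0 5;0 0 0 0 0 0 5"

```text
t: 8.75
ee_pos: [0.5922, -0.2082, 0.0721]
tcp_rot: [0.0, 0.598, 0.801, -0.0]
contact_force: [-2.0, 0.7, 5.8]
grip_width: 0.0113
```

```bash
python3 look.py 13; python3 bar.py 13
```

```text
8.75 [ 0.59219685 -0.20818806  0.07210151] [ 3.000e-04  5.983e-01  8.013e-01 -0.000e+00] [-2.   0.7  5.8] [ 0.    0.42 -0.06] 0.011323759809254964 [ 0.13  0.79  0.27  1.7  -0.3   0.69  0.85]
13 91 z max [0.1196 0.1197 0.1197 0.1199 0.1202 0.1204 0.1212 0.1214] 118.5
```

>>> jog_arm --plan "0 0 0 0 0 0.03 5;0 0 0 0 0 0.03 5;0 0 0 0 0 0 5;0 0 0 0 0 0 5"

```text
t: 9.13
ee_pos: [0.592, -0.2082, 0.072]
tcp_rot: [0.0, 0.622, 0.783, -0.0]
contact_force: [-2.2, -0.4, 5.5]
grip_width: 0.011
```

```bash
python3 look.py 14; python3 bar.py 14
```

```text
9.1333 [ 0.5920489  -0.20821212  0.07201784] [ 2.000e-04  6.215e-01  7.834e-01 -2.000e-04] [-2.2 -0.4  5.5] [0.01 0.5  0.25] 0.011026014210687975 [ 0.12  0.79  0.29  1.71 -0.32  0.69  0.8 ]
14 88 z max [0.1199 0.1201 0.1201 0.1201 0.1201 0.1202 0.1204 0.1208] 117.4
```

View pics/scene14.png

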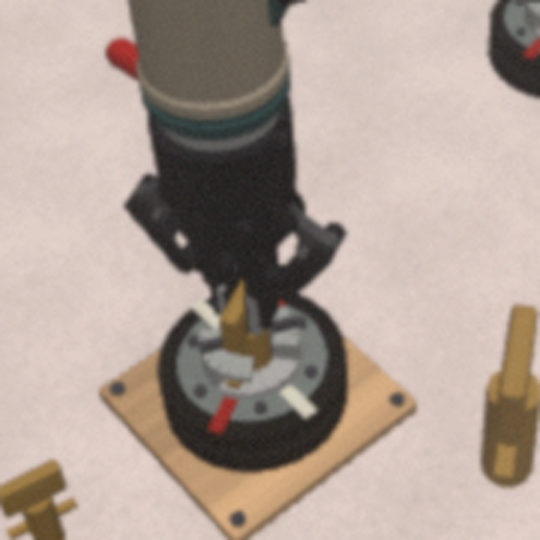

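Yaw is 103° and the torque about z is rising to 0.25 N m: the stop. Releasing, then retreating straight up.

>>> jog_arm --plan "0 0 0 0 0 0 30;0 0 0 0 0 0 50;0 0 0 0 0 0 60;0 0 0 0 0 0 60;0 0 0 0 0 0 60"

```text
t: 9.6
ee_pos: [0.5922, -0.2078, 0.0711]
tcp_rot: [-0.0, 0.622, 0.783, 0.0]
contact_force: [-0.1, -0.7, -0.1]
grip_width: 0.0599
```

>>> jog_arm --plan "0 0 -5 0 0 0 60;0 0 -15 0 0 0 60;0 0 -25 0 0 0 60;0 0 -30 0 0 0 60;0 0 -30 0 0 0 60"

```text
t: 10.02
ee_pos: [0.5916, -0.2078, 0.1772]
tcp_rot: [-0.001, 0.622, 0.783, -0.0]
contact_force: [0.3, 0.6, 0.3]
grip_width: 0.0602
```

>>> jog_arm --plan "20 -30 -15 0 0 0 60;20 -35 0 0 0 0 60;20 -35 0 0 0 0 60;20 -35 0 0 0 0 60;0 0 0 0 0 0 60"

```text
t: 10.43
ee_pos: [0.4308, -0.1568, 0.1901]
tcp_rot: [-0.007, 0.623, 0.782, -0.001]
contact_force: [-0.8, -0.3, -0.7]
grip_width: 0.0601
```

```bash
python3 look.py 15; python3 bar.py 15
python3 - <<'E'
from bench import bot
from m2 import *
f=bot.grab_frame("top"); np.savez("top15.npz",**f)
cv2.imwrite("pics/top15.png",np.clip(f["img"]*1.8,0,255).astype(np.uint8))
E
```

```text
10.4333 [ 0.43077938 -0.15682605  0.19014618] [-0.007   0.623   0.7822 -0.0014] [-0.8 -0.3 -0.7] [0.01 0.07 0.01] 0.0601399207726033 [ 0.02  0.42  0.37  2.05 -0.23  0.72  0.76]
15 94 z max [0.1203 0.1204 0.1205 0.1205 0.1206 0.1207 0.1208 0.1218] 105.2
```

View pics/scene15.png

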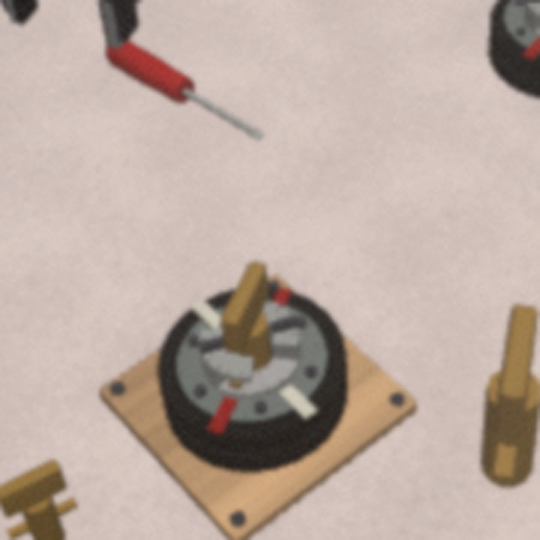

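View pics/top15.png

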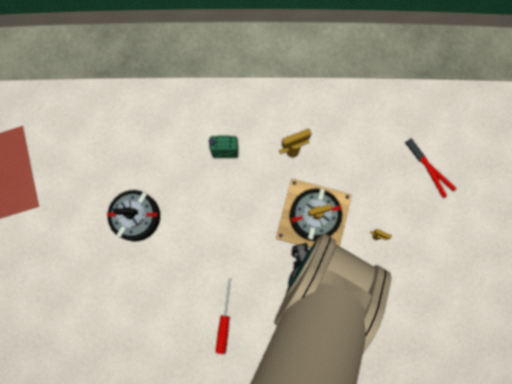

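In the scene crop (248,300) and the top view (319,211) the bar now points at the red stripes, standing free and lower than before. The finished wheel is still at (134,215). One numeric check, then I'll hand in.

Run:
```python
from bench import bot
from m2 import *
for t in("0","15"):
    f=load(f"top{t}.npz");P=zpts(f);m=(P[...,2]>.105)&(P[...,2]<.15)&(abs(P[...,0]-.5915)<.035)&(abs(P[...,1]+.208)<.035)&meas(t)[3]
    Q=P[m]; c,a,_=line_ang(Q[:,:2]); print(t,m.sum(),c.round(4),np.median(Q[:,2]).round(4),a.round(1))
s=bot.get_state(); print(s["t"],s["contact_force"].round(1))
bot.hand_in()
```

```text
0 145 [ 0.5889 -0.2065] 0.1336 105.2
15 99 [ 0.5898 -0.2061] 0.1182 105.4
10.5333 [ 0.5 -0.5 -0.6]
the job is handed in; nothing more can be done
```

The cap is screwed in and released, and I handed the job in at about 10.5 s. No verdict was given.

I gripped the brass cap's bar on the boarded wheel and turned it about 60° backward. I then lowered it 15 mm into the gaps until it touched the floor. From there I turned it forward about 60° until the torque rose at the stop, let go and moved away upward.

**Last checks:**
- **Angle:** the bar is at about 105°, with the white stripes at 165°, so it is 60° clockwise of the gaps and along the red stripes.
- **Height:** the bar top dropped 15.4 mm in the top view and about 17 mm in the scene view. That puts the cap's origin at roughly 56–58 mm, under the 61.5 mm limit.
- **Position:** the bar's centre is within about 3 mm of the wheel's axis.
- **Surroundings:** in the top view the finished wheel looks unmoved, and the gripper is clear of everything.

**Disagreement:** the open fingertips appeared about 30 mm higher in the depth images than the reported tool position implied. I trusted the cameras and set the gripping height from them. The grip held at about 11 mm against the nominal 12 mm bar.

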